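# Close the test-kit tray: lid down, front cover tucked under it and held

## Task

Close up the white test-kit tray: lower its blue hinged lid all the way shut without slamming it, then place the loose orange cover (it has a grip fin) squarely over the open front well with its white-striped edge slid well under the overhanging front edge of the closed lid, without lifting the lid, and press the cover down flat until its sprung seal is fully squeezed. Finish while still holding the cover pressed down like that; do not let go. Leave the kit box, bottles, swab jar, timer and cassette where they are.

Things in the scene. Friction and masses are not known exactly. Their poses are not given: they have to be found in the camera images.
- tray: White tray fixed on the table, 130 mm wide (y). Origin: on the table, mid-width, under the divider's front face; z up; +x points away from the robot (within 0.25 rad). Open front well: x -105 to 0 mm, walls 5 mm thick, rim 45 mm high, cassettes inside below the rim. Divider (x 0 to 5 mm) and lidded rear well (to x = 110) are 60 mm high; the divider stops a plate pushed under the lid at x = 0.
- seal (a joint): Teal sprung sealing frame, 94 x 116 mm, in the mouth of the front well. 0 = up, top 49 mm above the table (4 mm proud of the rim); grows as pressed; 0.004 m = fully squeezed, top level with the 45 mm rim. 2.3 N starts it, about 8.3 N holds it fully down (1500 N/m).
- lid (a joint): Dark blue flat lid, 133 x 130 x 6 mm, 0.2 kg, hinged along the tray's far edge. 0 = shut, grows as it opens upward (limit 1.3 rad); starts 0.55 to 1.0 open. Stiff hinge: stays where left, 1 to 3 N at the free edge pushes it down. Shut: underside 60 mm, top 66 mm above the table, free edge at tray x = -20 mm, so it overhangs the front well by 20 mm.
- lid_edge (a point): Middle of the lid's free edge, on the top face (outer face when shut), 133 mm from the hinge; moves with the lid. The frame is that of the lid: x along the lid towards the hinge, z out of its top face.
- lid_hinge (a point): Middle of the lid's hinge line, level with the lid's underside, 113 mm behind the tray's origin and 60 mm above the table; fixed on the tray. The hinge runs along the tray's y.
- cover: Loose orange plate, 100 (x) x 128 (y) x 5 mm, 0.1 to 0.16 kg, flat on the table left or right of the tray. Origin: centre of underside. Grey grip fin in the middle of its top: 40 mm long (x), 14 mm thick (y), 30 mm high. White stripe along its +x edge, which goes under the lid, cover x in line with tray x; in place that edge is about 4 mm short of the divider, the other over the front rim.
- cover_edge (a point): Middle of the cover's striped edge, at half thickness: 50 mm along +x from the cover's origin and 2.5 mm up.
- kit_box: Open dark blue box of foil pouches, 90 x 120 mm, 60 mm high (pouches to 70 mm), on the other side of the tray from the cover; origin centre of underside. Leave alone.
- dropper_a: White dropper bottle, 26 mm across, 60 mm high, left behind (y > 0); origin centre of its foot. Leave alone.
- dropper_b: Same bottle, right behind (y < 0). Leave alone.
- cassette: Loose ivory test cassette, 70 x 22 x 6 mm, lying far left; origin centre of underside. Leave alone.
- timer: White timer, 60 x 70 x 22 mm; origin centre of underside. Leave alone.
- swab_jar: Glass jar of swabs, 70 mm across, 80 mm high, swabs to 122 mm; origin centre of foot. Leave alone.
Mind the look-alikes: they are no part of the job. Of the things shaped like the cover, the orange one is meant.

How it is judged:
By the outcome, as a careful person would: the job done as asked, in the order asked, and still so for the second after the job is handed in, while the arm keeps its last pose, push and grip.
It also fails if it takes over 56 s, if anything falls off the work surface, if the arm or the gripper's body presses on something with over 40 N, if the wrist force passes 120 N, or if a joint passes its speed limit or range.

## Robot

A 6-joint arm with a two-finger parallel gripper is mounted at the origin on the work surface. World frame = base frame: x ahead of the robot, y to its left, z up, the work surface at z = 0. Lengths are in m, angles in degrees, forces in N, time in s.
With the tool pointing down it reaches from about 0.25 to 0.8 m from the base axis. Payload 8.5 kg.
Tool frame: the origin (TCP) lies at the very end of the fingers, on their centre line; the grasp point (between the pads) lies 19 mm behind it (robot.hold_point_z is the distance from the TCP to the grasp point, in m); z points along the fingers, y is the direction in which the jaws open and shut (so a half turn about z gives the same grasp; the last joint's range is limited). The gripper opens to 85 mm and grips with 20 to 120 N. Pads are 22 mm wide; open, the fingers measure 114 mm over their backs; the gripper's body (76 mm by 85 mm) begins 54 mm behind the grasp point. The pads swing forward as they close: fully open they stand 13 mm farther back than shut.
Start: joints at [-77.12, 13.648, -0.773, 75.585, 0, 90], TCP at [0.117, -0.512, 0.231] pointing down, gripper open.
Joint ranges: [-152.45, 152.45], [-59.26, 108.67], [-65.41, 83.53], [-104.44, 129.93], [-82.83, 76.93], [-180, 180]. Speed limits (degrees/s): [127.2, 127.2, 159.86, 180, 180, 180].

## Interface

Orientations are given as a 3x3 rotation matrix whose columns are the frame's x, y, z axes.
In Python, from workcell import robot gives the robot as it stands. The module is installed in compiled form; this text tells all that it offers.
- The arm moves only by the tool play_rows, never from a script. Its argument "rows" is a list of rows, each a list of 2 entries, a list of its own where there are three numbers: the shift along the tool's x, y, z scaled (see below), then the turn about the tool's z scaled (see below). In form: [[[tx, ty, tz], roll], ...]. A call has 1 to 20 rows; each row is the pose to reach, as a shift and turn from the pose commanded when the call began, along the tool's axes at that moment; what a row does not reach only later rows make up. The controller multiplies each number of a shift by 400 mm and each number of a turn by pi/2 rad. A row lasts 1/12 s, in which the tool goes at most 41.7 mm and 7.16 degrees, less where a joint would pass 70% of its speed; a pose out of reach is approached as far as the arm can. A call with a number of a shift or a turn outside -1 to 1 is refused whole. A call with a gripper value outside its range is refused whole. "fingers" is the opening, from -1 (shut) to 1 (fully open), set as the call begins (left out, the last holds). The fingers move at their own pace and stop on an object; "newtons" is the grip in N (left out, the last holds). Time passes only in rows, so rows that repeat a pose let the fingers close. It gives the time, the measured TCP pose, the force and the opening at its end, in the units of the state.
- robot.get_state(): the state, without advancing time (a new reading comes with each control period).
- robot.snapshot(name): name is "side" or "top"; returns a dict with "image" (420x560x3 uint8, red, green, blue), "z_map" (420x560 float32, m along the optical axis (not along the pixel's ray), 0 where there is no reading), "fov_y" (degrees; the focal length in pixels is half the picture's height over the tangent of half this angle, whatever the lens; pixels are square), "cx", "cy" (the principal point, pixels), "rvec" (rotation vector, rad) and "tvec" (3), from world to camera coordinates, as OpenCV has them. Camera axes: x right, y down, z forward; pixel columns grow to the right and rows downward; lengths in m; the calibration is good to about 2 mm. A picture is of the moment at which its call begins.
- robot.job_done(): hands the job in, once; it reports no verdict.
The state is a dict: "time_s": time; "joints": joint angles; "joint_velocities": joint speeds; "joint_efforts": joint torques, N m; "eef_pos": TCP position; "eef_rot": TCP orientation; "contact_force": force on the tool from outside, world axes, zero at the start; "wrist_torque": the same for the moment, N m; "opening": opening from 0.0 (shut) to 1.0 (fully open).
Only numpy, scipy, OpenCV 4.12 (cv2) and the standard library are available. Lean on these libraries where they do the work, as an engineer would, in place of code of your own. Each camera call takes 0.05 s, during which the arm holds its last target.

## Working session

There is one attempt and no reset: what is moved stays moved. The work goes in short steps, Python scripts to look and compute and a tool call to move; the robot and the scene stay as the last step left them, time stands still between calls to the robot, and variables do not carry over. Pictures are saved under pics/ and viewed, and the job is handed in when it is done.

Besides the shell and the picture viewer there is one more tool, called after "Emit:" as name(argument=value, ...), one argument or row to a line, values as JSON. play_rows: Moves the arm, as the interface text tells. Its arguments: {"type":"object","properties":{"rows":{"type":"array"},"fingers":{"type":"number"},"newtons":{"type":"number"}},"required":["rows"]}

```bash
mkdir -p pics; cat > h.py <<'E'
import numpy as np, cv2
from workcell import robot
def snap(n):
    s=robot.snapshot(n); s['R']=cv2.Rodrigues(np.array(s['rvec'],float))[0]; s['t']=np.array(s['tvec'],float).reshape(3)
    s['f']=s['image'].shape[0]/2/np.tan(np.radians(s['fov_y'])/2); return s
def save(s,fn): cv2.imwrite('pics/'+fn,s['image'][:,:,::-1])
def cloud(s):
    z=s['z_map']; h,w=z.shape; u,v=np.meshgrid(np.arange(w),np.arange(h))
    c=np.stack([(u-s['cx'])/s['f']*z,(v-s['cy'])/s['f']*z,z],-1)
    P=(c-s['t'])@s['R']; P[z==0]=np.nan; return P
def ray(s,u,v,h):
    d=s['R'].T@np.array([(u-s['cx'])/s['f'],(v-s['cy'])/s['f'],1]); o=-s['R'].T@s['t']
    return o+d*(h-o[2])/d[2]
def proj(s,p):
    c=s['R']@np.array(p)+s['t']; return s['f']*c[0]/c[2]+s['cx'],s['f']*c[1]/c[2]+s['cy']
E
python3 - <<'E'
from h import *
for n in ('top','side'):
    s=snap(n); save(s,n+'0.png'); np.save(n+'0.npy',cloud(s)); print(n,s['f'],s['cx'],s['cy'],-s['R'].T@s['t'])
st=robot.get_state(); print(st)
E
```

```text
top 436.24810392650176 285.3723857403127 210.23882000763663 [0.29404911 0.11355736 1.29400317]
side 438.7914445184454 277.5924043130201 206.04422343652087 [0.2629929  1.03243541 1.1644629 ]
{'time_s': 0.1, 'joints': array([-7.71210039e+01,  1.36777114e+01, -8.10411756e-01,  7.55847852e+01,
       -1.67274447e-03,  8.99990683e+01]), 'joint_velocities': array([ 0.0430658 , -0.10050344,  0.20070538, -0.02179777, -0.05039149,
       -0.0892716 ]), 'joint_efforts': array([ 2.28174547e-03, -5.39721179e+01,  3.46996486e+01,  1.33717130e-02,
        1.64305111e-04, -8.11112670e-07]), 'eef_pos': array([ 0.11692921, -0.51144134,  0.23075172]), 'eef_rot': array([[ 9.74839336e-01,  2.22908439e-01, -3.12089522e-04],
       [ 2.22908655e-01, -9.74838555e-01,  1.23397175e-03],
       [-2.91741821e-05, -1.27249166e-03, -9.99999190e-01]]), 'contact_force': array([0.61604216, 0.42270401, 0.21217096]), 'wrist_torque': array([ 7.68749023e-05, -2.72334733e-03,  6.26218175e-02]), 'opening': 0.9978670689693199}
```

View pics/top0.png

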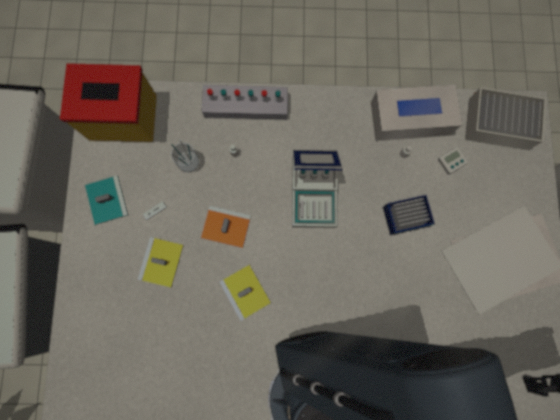

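View pics/side0.png

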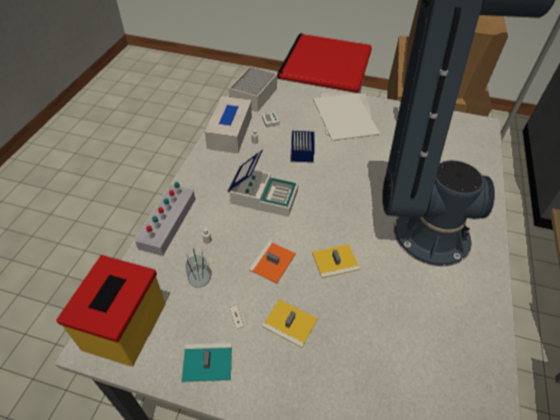

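Candidates for the cover: orange (226,227), yellow (161,262), yellow (246,292) and teal (105,200) in the top view. By description I choose the orange one, side view (272,262). A close crop will check it.

```bash
python3 - <<'E'
from h import *
a=cv2.imread('pics/top0.png')
c1=cv2.resize(a[195:260,190:265],None,fx=5,fy=5,interpolation=cv2.INTER_CUBIC)
c2=cv2.resize(a[140:235,280:355],None,fx=5,fy=5,interpolation=cv2.INTER_CUBIC)
w=np.zeros((475,760,3),np.uint8); w[:325,:375]=c1; w[:,385:760]=c2; cv2.imwrite('pics/crop0.png',w)
P=np.load('top0.npy'); hsv=cv2.cvtColor(a,cv2.COLOR_BGR2HSV)
m=cv2.inRange(hsv,(5,150,80),(18,255,255)); m[:195]=0;m[260:]=0;m[:,:190]=0;m[:,265:]=0
cs=max(cv2.findContours(m,0,2)[0],key=cv2.contourArea); r=cv2.minAreaRect(cs); print(r)
import h
s=dict(np.load('x.npz')) if 0 else snap('top')
for p in cv2.boxPoints(r): print(p,ray(s,*p,0.005))
Z=P[195:260,190:265]; k=(Z[...,2]>0.02); print('fin',k.sum(),np.nanmean(Z[k],0),Z[k].max(0),Z[k].min(0)); q=Z[k][:,:2]; 
print(cv2.minAreaRect((q*1000).astype(np.float32)))
Z=P[140:235,280:355]; 
for v in range(145,235,3): print(v,np.round(P[v,316],3), a[v,316])
E
```

```text
((225.1470947265625, 228.4117889404297), (41.23105239868164, 27.406524658203125), 14.03624439239502)
[201.82356 236.7059 ] [0.44947541 0.33657156 0.005     ]
[208.47063 210.11768] [0.52990137 0.32094302 0.005     ]
[248.47063 220.11768] [0.50208549 0.20035715 0.005     ]
[241.82356 246.7059 ] [0.42216046 0.21733322 0.005     ]
fin 74 [0.48059915 0.26688245 0.03259425] [0.49996013 0.2771252  0.03836751] [0.46130718 0.25774271 0.02217486]
((481.5284423828125, 267.14190673828125), (13.399374961853027, 39.67388153076172), 77.80329132080078)
145 [ 0.743 -0.001  0.001] [116 125 129]
148 [ 0.735 -0.001 -0.003] [110 118 122]
151 [0.702 0.005 0.068] [61 53 51]
154 [0.688 0.006 0.082] [73 72 73]
157 [0.672 0.008 0.103] [ 96 103 107]
160 [0.657 0.01  0.123] [ 96 104 107]
163 [0.645 0.011 0.134] [62 56 55]
166 [0.63  0.012 0.154] [71 67 67]
169 [0.62  0.013 0.162] [59 42 35]
172 [0.641 0.003 0.056] [58 62 49]
175 [0.636 0.002 0.042] [75 82 83]
178 [ 0.635 -0.     0.012] [76 80 84]
181 [ 0.628 -0.001  0.003] [ 92 100 101]
184 [ 0.618 -0.001  0.004] [134 144 142]
187 [ 0.61  -0.002  0.   ] [133 143 143]
190 [0.589 0.003 0.049] [79 85 76]
193 [0.581 0.002 0.043] [73 77 44]
196 [ 0.58  -0.001  0.005] [110 119 118]
199 [ 0.572 -0.002  0.003] [134 145 144]
202 [ 0.561 -0.001  0.007] [130 139 138]
205 [ 0.552 -0.002  0.005] [130 139 138]
208 [ 0.543 -0.001  0.006] [127 137 136]
211 [ 0.533 -0.001  0.008] [131 140 139]
214 [ 0.524 -0.001  0.008] [129 139 138]
217 [ 0.516 -0.002  0.005] [128 138 135]
220 [0.5   0.002 0.048] [103 112  90]
223 [0.493 0.001 0.033] [ 98 105  99]
226 [0.484 0.001 0.034] [ 95 104 103]
229 [ 0.481 -0.003 -0.005] [118 128 130]
232 [ 0.471 -0.002  0.001] [115 126 129]
```

View pics/crop0.png

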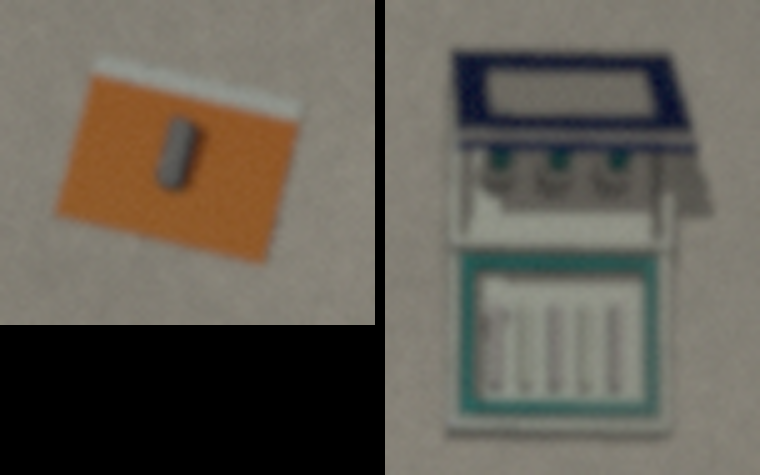

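The crop confirms the orange plate with its white stripe towards world +x (crop top edge) and its fin in the middle. Next I measure the tray, the lid and the refined cover pose from both views.

```bash
python3 - <<'E'
from h import *
def lines(s,m,h,name):
    cs=max(cv2.findContours(m,0,2)[0],key=cv2.contourArea)
    p=cs[:,0,:].astype(float)
    W=np.array([ray(s,*q,h)[:2]*1000 for q in p],np.float32)
    hull=cv2.convexHull(W); r=cv2.minAreaRect(hull); print(name,len(p),r)
    return W
boxes={'top':((186,236,290,345),(195,262,190,265)),'side':((170,215,258,302),(238,288,244,300))}
for n in ('top','side'):
    s=snap(n); im=s['image']; hsv=cv2.cvtColor(im,cv2.COLOR_RGB2HSV)
    b=boxes[n]
    t=cv2.inRange(hsv,(75,70,30),(100,255,255)); k=np.zeros_like(t); a=b[0]; k[a[0]:a[1],a[2]:a[3]]=1; t*=k
    lines(s,t,0.049,n+' seal')
    a=b[1]; k=np.zeros_like(t); k[a[0]:a[1],a[2]:a[3]]=1
    o=cv2.inRange(hsv,(5,130,60),(20,255,255))*k
    wmask=(im.min(2)>140).astype(np.uint8)*255*k
    lines(s,o,0.005,n+' orange')
    P=cloud(s); 
    # lid plane
    bl=cv2.inRange(hsv,(105,90,20),(130,255,255))
    k=np.zeros_like(t)
    if n=='top': k[145:175,285:348]=1
    else: k[145:200,222:270]=1
    q=P[(bl*k)>0]; q=q[np.isfinite(q[:,2])&(q[:,2]>.062)]
    c=np.median(q,0); 
    for _ in range(5):
        u,sv,vt=np.linalg.svd(q-q.mean(0),full_matrices=False); nn=vt[2]*np.sign(vt[2,2]); d=(q-q.mean(0))@nn; q=q[abs(d)<max(.003,2*d.std())]
    print('lid n',nn,len(q),d.std(),'c',q.mean(0),'angle',np.degrees(np.arccos(nn[2])),'yaw',np.degrees(np.arctan2(-nn[1],-nn[0])),q.max(0),q.min(0))
    save({'image':cv2.resize(im[120:300,210:360] if n=='top' else im[140:300,200:320],None,fx=4,fy=4,interpolation=cv2.INTER_CUBIC)[:600]},'c_'+n+'.png')
E
```

```text
top seal 40 ((539.5211181640625, 7.827640533447266), (92.45515441894531, 111.53785705566406), 0.7726410031318665)
top orange 66 ((475.847900390625, 268.9273376464844), (124.81011962890625, 83.39871215820312), 77.81060791015625)
lid n [0.76754144 0.00638473 0.64096752] 174 0.0009997513093201245 c [0.66676386 0.00990155 0.10981076] angle 50.135996715552864 yaw -179.52340044363396 [0.70082422 0.06860977 0.16674779] [ 0.61768079 -0.05268327  0.06680802]
side seal 56 ((539.3265991210938, 6.693470001220703), (93.34455108642578, 115.60911560058594), 0.264109343290329)
side orange 81 ((476.0556640625, 268.3787841796875), (127.42704010009766, 87.10275268554688), 77.6262435913086)
lid n [0.76900053 0.00530036 0.63922617] 98 0.0008440976796107076 c [0.66599429 0.03340507 0.11163698] angle 50.26585892076393 yaw -179.60509330310205 [0.7008276  0.07568978 0.1662175 ] [ 0.619098   -0.04939034  0.06757609]
```

View pics/c_side.png

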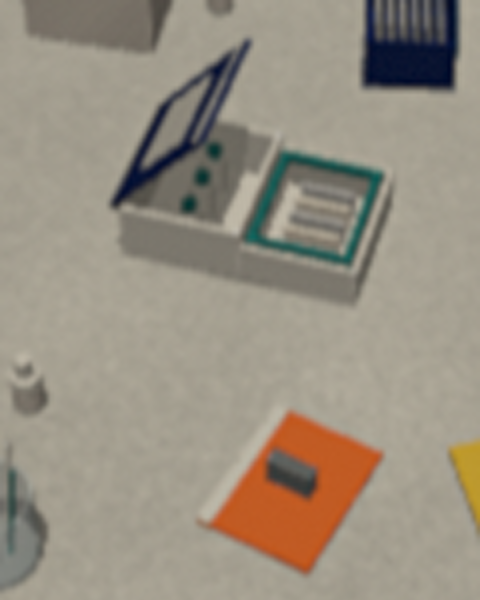

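```bash
cat >> h.py <<'E'
def go(*targets, yaw=None):
    st=robot.get_state(); R=np.array(st['eef_rot']); p=np.array(st['eef_pos'])
    y0=np.degrees(np.arctan2(R[1,0],R[0,0])); print('t',round(st['time_s'],2),'pos',p.round(4),'yaw',y0.round(2),'tilt',R[:,2].round(4),'F',np.round(st['contact_force'],1),'open',round(st['opening'],3))
    for t in targets: print(t,(R.T@(np.array(t)-p)/0.4).round(4), None if yaw is None else round((y0-yaw)/90,4))
E
python3 -c "
from h import *
go((.38,-.25,.23),(.65,.007,.22),yaw=.5)"
```

```text
t 0.25 pos [ 0.117  -0.5116  0.231 ] yaw 12.88 tilt [-2.e-04  7.e-04 -1.e+00] F [-0.2 -0.5  0.2] open 1.002
(0.38, -0.25, 0.23) [ 0.7868 -0.491   0.0029] 0.1375
(0.65, 0.007, 0.22) [ 1.588  -0.9669  0.0282] 0.1375
```

Emit:
play_rows(
  rows=[
    [[0.79, -0.49, 0], 0.0],
    [[0.79, -0.49, 0], 0.137],
    [[0.79, -0.49, 0], 0.137],
    [[0.79, -0.49, 0], 0.137],
    [[0.79, -0.49, 0], 0.137],
    [[0.79, -0.49, 0], 0.137],
    [[0.79, -0.49, 0], 0.137],
    [[0.79, -0.49, 0], 0.137],
    [[0.79, -0.49, 0], 0.137],
    [[0.79, -0.49, 0], 0.137],
    [[0.79, -0.49, 0], 0.137],
    [[0.79, -0.49, 0], 0.137],
  ],
  fingers=-1,
  newtons=60,
)

```text
time_s: 1.25
eef_pos: [0.3814, -0.25, 0.2312]
eef_rot: [[1.0, 0.011, -0.001], [0.011, -1.0, 0.0], [-0.001, -0.0, -1.0]]
contact_force: [0.0, -0.6, 0.9]
opening: 0.002
```

```bash
python3 - <<'E'
from h import *
hx=.7012;T=[(.65,.0075,.22)]
for th in (54,48,42,36,30,24,18,12,6,3,1,0):
    a=np.radians(th); T.append((round(hx-.118*np.cos(a)+.006*np.sin(a)+.011,4),.0075,round(.06+.118*np.sin(a)+.006*np.cos(a),4)))
go(*T,yaw=.5)
E
```

```text
t 1.25 pos [ 0.3814 -0.25    0.2312] yaw 0.63 tilt [-5.e-04  0.e+00 -1.e+00] F [ 0.  -0.6  0.9] open 0.002
(0.65, 0.0075, 0.22) [ 0.6787 -0.6363  0.0277] 0.0015
(np.float64(0.6477), 0.0075, np.float64(0.159)) [ 0.673  -0.6364  0.1802] 0.0015
(np.float64(0.6377), 0.0075, np.float64(0.1517)) [ 0.648  -0.6366  0.1984] 0.0015
(np.float64(0.6285), 0.0075, np.float64(0.1434)) [ 0.625  -0.6369  0.2192] 0.0015
(np.float64(0.6203), 0.0075, np.float64(0.1342)) [ 0.6045 -0.6371  0.2422] 0.0015
(np.float64(0.613), 0.0075, np.float64(0.1242)) [ 0.5863 -0.6373  0.2672] 0.0015
(np.float64(0.6068), 0.0075, np.float64(0.1135)) [ 0.5708 -0.6375  0.294 ] 0.0015
(np.float64(0.6018), 0.0075, np.float64(0.1022)) [ 0.5583 -0.6376  0.3222] 0.0015
(np.float64(0.598), 0.0075, np.float64(0.0904)) [ 0.5488 -0.6377  0.3517] 0.0015
(np.float64(0.5955), 0.0075, np.float64(0.0783)) [ 0.5426 -0.6378  0.382 ] 0.0015
(np.float64(0.5947), 0.0075, np.float64(0.0722)) [ 0.5406 -0.6378  0.3972] 0.0015
(np.float64(0.5943), 0.0075, np.float64(0.0681)) [ 0.5396 -0.6378  0.4075] 0.0015
(np.float64(0.5942), 0.0075, np.float64(0.066)) [ 0.5394 -0.6378  0.4127] 0.0015
```

Emit:
play_rows(
  rows=[
    [[0.68, -0.636, 0.01], 0],
    [[0.68, -0.636, 0.01], 0],
    [[0.68, -0.636, 0.01], 0],
    [[0.68, -0.636, 0.01], 0],
    [[0.68, -0.636, 0.01], 0],
    [[0.68, -0.636, 0.01], 0],
    [[0.68, -0.636, 0.01], 0],
    [[0.68, -0.636, 0.01], 0],
    [[0.68, -0.636, 0.01], 0],
    [[0.675, -0.636, 0.06], 0],
    [[0.675, -0.636, 0.1], 0],
    [[0.674, -0.636, 0.14], 0],
    [[0.673, -0.636, 0.17], 0],
    [[0.673, -0.636, 0.18], 0],
    [[0.673, -0.636, 0.18], 0],
  ],
)

```text
time_s: 2.5
eef_pos: [0.6473, 0.0044, 0.1582]
eef_rot: [[1.0, 0.008, -0.002], [0.008, -1.0, 0.0], [-0.002, -0.0, -1.0]]
contact_force: [-0.0, 1.2, 0.8]
opening: -0.001
```

```bash
python3 - <<'E'
from h import *
hx=.7012;T=[]
for th in (54,48,42,36,30,24,18,12,6,3,1,0):
    a=np.radians(th); T.append((round(hx-.118*np.cos(a)+.006*np.sin(a)+.011,4),.0075,round(.06+.118*np.sin(a)+.006*np.cos(a),4)))
go(*T,yaw=.5)
s=snap('side'); save({'image':cv2.resize(s['image'][100:250,180:360],None,fx=4,fy=4)},'s1.png')
E
```

```text
t 2.5 pos [0.6473 0.0044 0.1582] yaw 0.46 tilt [-2.3e-03  3.0e-04 -1.0e+00] F [-0.   1.2  0.8] open -0.001
(np.float64(0.6477), 0.0075, np.float64(0.159)) [ 0.0009 -0.0078 -0.002 ] -0.0004
(np.float64(0.6377), 0.0075, np.float64(0.1517)) [-0.024  -0.008   0.0163] -0.0004
(np.float64(0.6285), 0.0075, np.float64(0.1434)) [-0.047  -0.0081  0.0371] -0.0004
(np.float64(0.6203), 0.0075, np.float64(0.1342)) [-0.0674 -0.0083  0.0602] -0.0004
(np.float64(0.613), 0.0075, np.float64(0.1242)) [-0.0856 -0.0084  0.0852] -0.0004
(np.float64(0.6068), 0.0075, np.float64(0.1135)) [-0.101  -0.0086  0.112 ] -0.0004
(np.float64(0.6018), 0.0075, np.float64(0.1022)) [-0.1135 -0.0086  0.1403] -0.0004
(np.float64(0.598), 0.0075, np.float64(0.0904)) [-0.1229 -0.0087  0.1698] -0.0004
(np.float64(0.5955), 0.0075, np.float64(0.0783)) [-0.1291 -0.0088  0.2001] -0.0004
(np.float64(0.5947), 0.0075, np.float64(0.0722)) [-0.131  -0.0088  0.2153] -0.0004
(np.float64(0.5943), 0.0075, np.float64(0.0681)) [-0.132  -0.0088  0.2256] -0.0004
(np.float64(0.5942), 0.0075, np.float64(0.066)) [-0.1323 -0.0088  0.2308] -0.0004
```

View pics/s1.png

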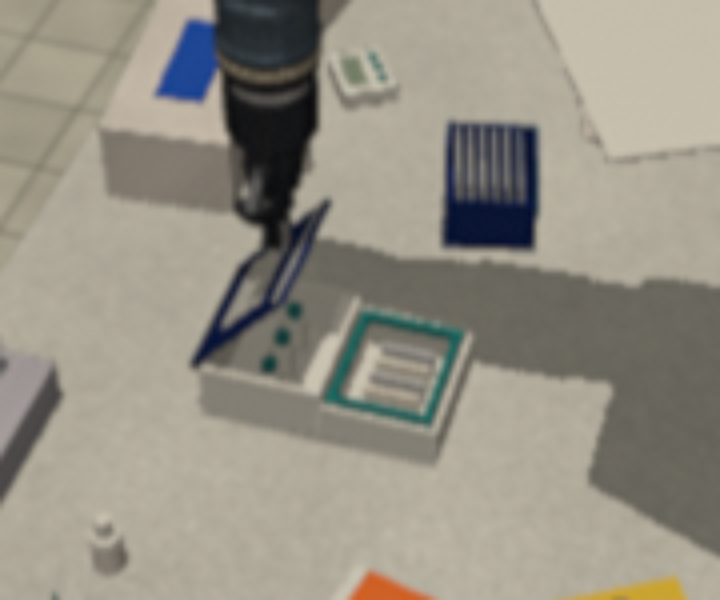

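The closed fingers stand just off the lid's outer face at crop (272,240). I now follow the lid's arc down slowly.

Emit:
play_rows(
  rows=[
    [[-0.008, -0.004, 0.005], 0],
    [[-0.016, -0.006, 0.011], 0],
    [[-0.024, -0.008, 0.016], 0],
    [[-0.032, -0.008, 0.023], 0],
    [[-0.04, -0.008, 0.03], 0],
    [[-0.047, -0.008, 0.037], 0],
    [[-0.054, -0.008, 0.045], 0],
    [[-0.061, -0.008, 0.053], 0],
    [[-0.067, -0.008, 0.06], 0],
    [[-0.073, -0.008, 0.068], 0],
    [[-0.08, -0.008, 0.077], 0],
    [[-0.086, -0.008, 0.085], 0],
    [[-0.091, -0.008, 0.094], 0],
    [[-0.096, -0.008, 0.103], 0],
    [[-0.101, -0.008, 0.112], 0],
    [[-0.101, -0.008, 0.112], 0],
  ],
)

```text
time_s: 3.88
eef_pos: [0.6069, 0.0076, 0.1136]
eef_rot: [[1.0, 0.013, -0.001], [0.013, -1.0, 0.002], [-0.001, -0.002, -1.0]]
contact_force: [0.5, 0.7, 0.1]
opening: 0.0
```

```bash
python3 - <<'E'
from h import *
hx=.7012;T=[]
for th in (18,12,6,3,1,0):
    a=np.radians(th); T.append((round(hx-.118*np.cos(a)+.006*np.sin(a)+.011,4),.0075,round(.06+.118*np.sin(a)+.006*np.cos(a),4)))
go(*T,yaw=.5)
s=snap('side'); save({'image':cv2.resize(s['image'][100:250,180:360],None,fx=4,fy=4)},'s2.png')
E
```

```text
t 3.88 pos [0.6069 0.0076 0.1136] yaw 0.73 tilt [-0.0014  0.0015 -1.    ] F [0.5 0.7 0.1] open 0.0
(np.float64(0.6018), 0.0075, np.float64(0.1022)) [-0.0128  0.0002  0.0285] 0.0026
(np.float64(0.598), 0.0075, np.float64(0.0904)) [-0.0222  0.0002  0.058 ] 0.0026
(np.float64(0.5955), 0.0075, np.float64(0.0783)) [-0.0284  0.0001  0.0883] 0.0026
(np.float64(0.5947), 0.0075, np.float64(0.0722)) [-3.040e-02  1.000e-04  1.035e-01] 0.0026
(np.float64(0.5943), 0.0075, np.float64(0.0681)) [-3.140e-02  1.000e-04  1.138e-01] 0.0026
(np.float64(0.5942), 0.0075, np.float64(0.066)) [-3.16e-02  1.00e-04  1.19e-01] 0.0026
```

View pics/s2.png

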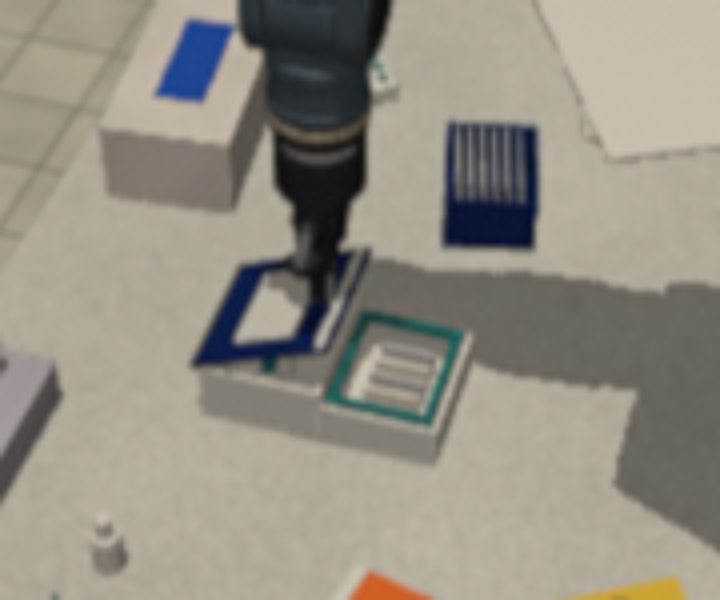

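The lid follows the fingertips (crop (318,300)), at about 25° now. I carry on to nearly shut, slowing at the end.

Emit:
play_rows(
  rows=[
    [[-0.004, 0, 0.009], 0],
    [[-0.009, 0, 0.018], 0],
    [[-0.013, 0, 0.028], 0],
    [[-0.016, 0, 0.038], 0],
    [[-0.019, 0, 0.048], 0],
    [[-0.022, 0, 0.058], 0],
    [[-0.024, 0, 0.067], 0],
    [[-0.026, 0, 0.075], 0],
    [[-0.028, 0, 0.083], 0],
    [[-0.029, 0, 0.091], 0],
    [[-0.03, 0, 0.098], 0],
    [[-0.031, 0, 0.103], 0],
    [[-0.031, 0, 0.107], 0],
    [[-0.031, 0, 0.111], 0],
    [[-0.031, 0, 0.114], 0],
    [[-0.031, 0, 0.116], 0],
    [[-0.031, 0, 0.118], 0],
    [[-0.031, 0, 0.119], 0],
    [[-0.031, 0, 0.119], 0],
    [[-0.031, 0, 0.119], 0],
  ],
)

```text
time_s: 5.6
eef_pos: [0.5955, 0.0076, 0.0669]
eef_rot: [[1.0, 0.013, 0.0], [0.013, -1.0, 0.002], [0.0, -0.002, -1.0]]
contact_force: [0.2, 0.9, -0.9]
opening: -0.001
```

Emit:
play_rows(
  rows=[
    [[0, 0, 0.001], 0],
    [[0, 0, 0.002], 0],
    [[0, 0, 0.003], 0],
    [[0, 0, 0.004], 0],
    [[0, 0, 0.005], 0],
    [[0, 0, 0.005], 0],
  ],
)

```text
time_s: 6.1
eef_pos: [0.5955, 0.0076, 0.066]
eef_rot: [[1.0, 0.013, 0.001], [0.013, -1.0, 0.002], [0.001, -0.002, -1.0]]
contact_force: [-3.6, 0.1, 10.0]
opening: 0.003
```

Emit:
play_rows(
  rows=[
    [[0, 0, -0.03], 0],
    [[0, 0, -0.13], 0],
    [[0, 0, -0.23], 0],
    [[-0.1, -0.3, -0.3], 0],
    [[-0.2, -0.4, -0.3], 0],
    [[-0.2, -0.6, -0.3], 0],
    [[-0.25, -0.64, -0.3], 0.07],
    [[-0.25, -0.64, -0.3], 0.14],
    [[-0.25, -0.64, -0.3], 0.14],
    [[-0.25, -0.64, -0.3], 0.14],
  ],
  fingers=1,
)

```text
time_s: 6.93
eef_pos: [0.5159, -0.0176, 0.1796]
eef_rot: [[0.997, -0.076, -0.001], [-0.075, -0.995, 0.071], [-0.006, -0.071, -0.997]]
contact_force: [-0.9, -0.5, 0.7]
opening: 1.003
```

```bash
python3 - <<'E'
from h import *
for n in ('top','side'):
    s=snap(n); im=s['image']; hsv=cv2.cvtColor(im,cv2.COLOR_RGB2HSV); P=cloud(s)
    save({'image':cv2.resize(im[130:270,190:370],None,fx=4,fy=4,interpolation=cv2.INTER_CUBIC)},f's3_{n}.png')
    b=cv2.inRange(hsv,(105,90,20),(130,255,255)); k=np.zeros_like(b)
    if n=='top': k[140:210,285:348]=1
    else: k[145:230,222:288]=1
    m=b*k; q=P[m>0]; q=q[(q[:,2]>.05)]
    print(n,'lid z',np.median(q[:,2]),q[:,2].std(), len(q))
    A=np.c_[q[:,:2],np.ones(len(q))]; print('slope',np.linalg.lstsq(A,q[:,2],rcond=None)[0][:2])
    p=np.argwhere(m>0)[:,::-1]; W=np.array([ray(s,*x,.066)[:2]*1000 for x in p],np.float32); print(cv2.minAreaRect(W),W.min(0),W.max(0))
go((.481,.2675,.15),(.481,.2675,.015),yaw=-12.4)
E
```

```text
top lid z 0.06440193501063975 0.0597017004167222 705
slope [-0.56763598 -0.18149879]
((640.1666259765625, 8.170047760009766), (124.06639862060547, 116.36984252929688), 89.10399627685547) [581.7752   -54.182972] [698.6722   69.35949]
side lid z 0.06470392559701729 0.0023521413756622846 444
slope [0.00110798 0.0040543 ]
((641.4220581054688, 8.908519744873047), (112.93722534179688, 127.4894027709961), 0.3556581437587738) [584.68176  -54.741272] [698.27405  72.30725]
t 7.03 pos [ 0.5152 -0.0186  0.1798] yaw -4.4 tilt [-8.000e-04  7.040e-02 -9.975e-01] F [ 1.   1.  -0.3] open 1.001
(0.481, 0.2675, 0.15) [-0.1396 -0.6995  0.1248] 0.0889
(0.481, 0.2675, 0.015) [-0.1375 -0.6758  0.4614] 0.0889
```

View pics/s3_side.png

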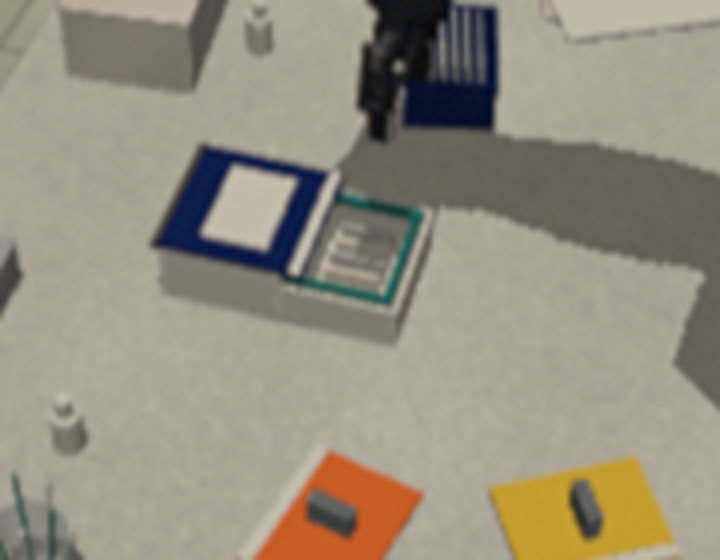

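View pics/s3_top.png

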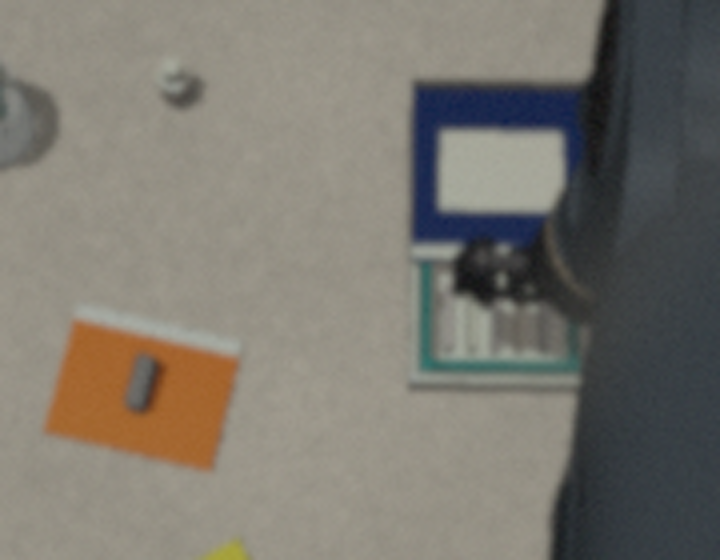

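The lid is flat shut: 64–65 mm in the side view, no slope. But the arm did not go where it was sent and the tool is tilted, so I check the joints.

```bash
python3 -c "
from h import *
st=robot.get_state(); print(np.round(st['joints'],2),np.round(st['joint_velocities'],2)); go((.5,.0,.2),yaw=-4)"
```

```text
[ -4.46  14.28  -7.71  68.37   4.02 179.94] [ 1.85  1.11  1.63 -0.53  1.13 -0.11]
t 7.03 pos [ 0.5152 -0.0186  0.1798] yaw -4.4 tilt [-8.000e-04  7.040e-02 -9.975e-01] F [ 1.   1.  -0.3] open 1.001
(0.5, 0.0, 0.2) [-0.0418 -0.0468 -0.047 ] -0.0044
```

Joint 6 stopped at its +180° limit (J6 = J1 + 180 − yaw). I use the equivalent grasp half a turn round, so I roll back by 180°.

Emit:
play_rows(
  rows=[
    [[0, 0, 0], -0.1],
    [[0, 0, 0], -0.2],
    [[0, 0, 0], -0.3],
    [[0, 0, 0], -0.4],
    [[0, 0, 0], -0.5],
    [[0, 0, 0], -0.6],
    [[0, 0, 0], -0.7],
    [[0, 0, 0], -0.8],
    [[0, 0, 0], -0.9],
    [[0, 0, 0], -1.0],
    [[0, 0, 0], -1.0],
    [[0, 0, 0], -1.0],
    [[0, 0, 0], -1.0],
    [[0, 0, 0], -1.0],
    [[0, 0, 0], -1.0],
  ],
)

```text
time_s: 8.28
eef_pos: [0.5168, -0.0165, 0.1796]
eef_rot: [[0.076, 0.997, -0.001], [0.995, -0.076, 0.071], [0.071, -0.006, -0.997]]
contact_force: [0.0, 0.5, 0.4]
opening: 1.001
```

```bash
python3 -c "
from h import *
st=robot.get_state(); print(np.round(st['joints'],2)); go((.481,.2675,.18),(.481,.2675,.15),(.481,.2675,.012),yaw=-192.4)"
```

```text
[-4.24 14.4  -7.57 68.36  4.07 90.09]
t 8.28 pos [ 0.5168 -0.0165  0.1796] yaw 85.64 tilt [-5.000e-04  7.120e-02 -9.975e-01] F [0.  0.5 0.4] open 1.001
(0.481, 0.2675, 0.18) [ 0.6994 -0.1428  0.0497] 3.0894
(0.481, 0.2675, 0.15) [ 0.6941 -0.1423  0.1245] 3.0894
(0.481, 0.2675, 0.012) [ 0.6696 -0.1403  0.4686] 3.0894
```

The commanded pose has kept the 4° tilt, and I cannot command tilt directly. The J6 = −180° stop should tilt it the mirror way, so I roll there in free air.

Emit:
play_rows(
  rows=[
    [[0, 0, -0.1], -1],
    [[0, 0, -0.1], -1],
    [[0, 0, -0.1], -1],
    [[0, 0, -0.1], -1],
    [[0, 0, -0.1], -1],
    [[0, 0, -0.1], -1],
    [[0, 0, -0.1], -1],
    [[0, 0, -0.1], -1],
    [[0, 0, -0.1], -1],
    [[0, 0, -0.1], -1],
    [[0, 0, -0.1], -1],
    [[0, 0, -0.1], -1],
    [[0, 0, -0.1], -1],
  ],
)

```text
time_s: 9.37
eef_pos: [0.5167, -0.0195, 0.2197]
eef_rot: [[-0.998, 0.07, -0.0], [0.07, 0.995, 0.071], [0.005, 0.071, -0.997]]
contact_force: [0.1, -0.6, 0.2]
opening: 1.0
```

Emit:
play_rows(
  rows=[
    [[0, 0, 0], -1],
    [[0, 0, 0], -1],
    [[0, 0, 0], -1],
    [[0, 0, 0], -1],
    [[0, 0, 0], -1],
    [[0, 0, 0], -1],
    [[0, 0, 0], -1],
    [[0, 0, 0], -1],
    [[0, 0, 0], -1],
    [[0, 0, 0], -1],
    [[0, 0, 0], -1],
    [[0, 0, 0], -1],
    [[0, 0, 0], -1],
  ],
)

```text
time_s: 10.45
eef_pos: [0.5167, -0.0195, 0.2197]
eef_rot: [[-0.07, -0.998, -0.0], [-0.995, 0.07, 0.071], [-0.071, 0.005, -0.997]]
contact_force: [-0.1, -0.1, 0.1]
opening: 1.002
```

Emit:
play_rows(
  rows=[
    [[0, 0, 0], -1],
    [[0, 0, 0], -1],
    [[0, 0, 0], -1],
    [[0, 0, 0], -1],
    [[0, 0, 0], -1],
    [[0, 0, 0], -1],
    [[0, 0, 0], -1],
    [[0, 0, 0], -1],
    [[0, 0, 0], -1],
    [[0, 0, 0], -1],
    [[0, 0, 0], -1],
    [[0, 0, 0], -1],
    [[0, 0, 0], -1],
  ],
)

```text
time_s: 11.53
eef_pos: [0.5169, -0.0178, 0.2197]
eef_rot: [[0.997, -0.075, -0.0], [-0.075, -0.995, 0.07], [-0.005, -0.069, -0.998]]
contact_force: [0.7, -0.1, 0.1]
opening: 1.002
```

```bash
python3 -c "
from h import *
st=robot.get_state(); print(np.round(st['joints'],2)); go((.52,-.1,.22),yaw=-185)"
```

```text
[  -4.33   13.32   -3.03   73.96    3.98 -180.01]
t 11.53 pos [ 0.5169 -0.0178  0.2197] yaw -4.31 tilt [-1.000e-04  6.960e-02 -9.976e-01] F [ 0.7 -0.1  0.1] open 1.002
(0.52, -0.1, 0.22) [ 0.0233  0.2038 -0.0151] 2.0076
```

Emit:
play_rows(
  rows=[
    [[0, 0, 0], -0.08],
    [[0, 0, 0], -0.08],
  ],
)

```text
time_s: 11.7
eef_pos: [0.5168, 0.0179, 0.2197]
eef_rot: [[1.0, 0.005, 0.003], [0.005, -0.999, 0.044], [0.003, -0.044, -0.999]]
contact_force: [-0.7, 0.5, 0.8]
opening: 0.997
```

```bash
python3 -c "
from h import *
st=robot.get_state(); print(np.round(st['joints'],2)); go((.52,-.1,.22),yaw=-185)"
```

```text
[   0.49   12.96   -3.44   73.41    2.51 -179.77]
t 11.7 pos [0.5168 0.0179 0.2197] yaw 0.26 tilt [ 0.0029  0.0438 -0.999 ] F [-0.7  0.5  0.8] open 0.997
(0.52, -0.1, 0.22) [ 0.0066  0.2944 -0.0135] 2.0585
```

This works; the tilt fell from 4.0° to 2.5°. I repeat it.

Emit:
play_rows(
  rows=[
    [[0, 0, 0], -0.1],
    [[0, 0, 0], -0.1],
    [[0, 0, 0], -0.1],
  ],
)

```text
time_s: 11.95
eef_pos: [0.5123, 0.0571, 0.2198]
eef_rot: [[0.995, 0.102, 0.007], [0.102, -0.995, 0.011], [0.009, -0.01, -1.0]]
contact_force: [-0.1, -0.6, 0.4]
opening: 1.003
```

```bash
python3 -c "
from h import *
st=robot.get_state(); print(np.round(st['joints'],2)); go((.52,-.1,.22),yaw=-185)"
```

```text
[   6.01   12.58   -3.9    73.03    0.59 -179.83]
t 11.95 pos [0.5123 0.0571 0.2198] yaw 5.84 tilt [ 0.0074  0.0111 -0.9999] F [-0.1 -0.6  0.4] open 1.003
(0.52, -0.1, 0.22) [-0.0209  0.3926 -0.0048] 2.1204
```

Emit:
play_rows(
  rows=[
    [[0, 0, 0], -0.025],
    [[0, 0, 0], -0.025],
  ],
)

```text
time_s: 12.12
eef_pos: [0.5113, 0.0659, 0.2198]
eef_rot: [[0.992, 0.125, 0.009], [0.125, -0.992, 0.003], [0.009, -0.002, -1.0]]
contact_force: [0.7, -0.1, -0.3]
opening: 1.0
```

```bash
python3 -c "
from h import *
st=robot.get_state(); print(np.round(st['joints'],2)); go((.481,.2675,.2),yaw=-192.4)"
```

```text
[ 7.2900e+00  1.2560e+01 -3.9100e+00  7.3010e+01  9.0000e-02 -1.7989e+02]
t 12.12 pos [0.5113 0.0659 0.2198] yaw 7.18 tilt [ 0.0087  0.0026 -1.    ] F [ 0.7 -0.1 -0.3] open 1.0
(0.481, 0.2675, 0.2) [-0.0125 -0.5094  0.0502] 2.2176
```

Emit:
play_rows(
  rows=[
    [[-0.01, -0.1, 0], 1],
    [[-0.01, -0.2, 0], 1],
    [[-0.01, -0.3, 0], 1],
    [[-0.01, -0.4, 0], 1],
    [[-0.012, -0.5, 0], 1],
    [[-0.012, -0.509, 0], 1],
    [[-0.012, -0.509, 0], 1],
    [[-0.012, -0.509, 0], 1],
    [[-0.012, -0.509, 0], 1],
    [[-0.012, -0.509, 0], 1],
    [[-0.012, -0.509, 0], 1],
    [[-0.012, -0.509, 0], 1],
    [[-0.012, -0.509, 0], 1],
    [[-0.012, -0.509, 0], 1],
  ],
)

```text
time_s: 13.28
eef_pos: [0.4817, 0.2659, 0.2201]
eef_rot: [[0.117, -0.993, 0.009], [-0.993, -0.117, 0.003], [-0.002, -0.009, -1.0]]
contact_force: [0.5, 0.3, 0.1]
opening: 1.001
```

Emit:
play_rows(
  rows=[
    [[0, 0, 0.1], 1],
    [[0, 0, 0.1], 1],
    [[0, 0, 0.1], 1],
    [[0, 0, 0.1], 1],
    [[0, 0, 0.1], 1],
    [[0, 0, 0.1], 1],
    [[0, 0, 0.1], 1],
    [[0, 0, 0.1], 1],
    [[0, 0, 0.1], 1],
    [[0, 0, 0.1], 1],
    [[0, 0, 0.1], 1],
    [[0, 0, 0.1], 1],
    [[0, 0, 0.1], 1],
  ],
)

```text
time_s: 14.37
eef_pos: [0.482, 0.2661, 0.1801]
eef_rot: [[-0.993, -0.121, 0.009], [-0.121, 0.993, 0.003], [-0.009, 0.002, -1.0]]
contact_force: [0.7, -0.1, -0.3]
opening: 0.999
```

```bash
python3 -c "
from h import *
st=robot.get_state(); print(np.round(st['joints'],2)); go((.481,.2675,.1),(.481,.2675,.012),yaw=-192.4)"
```

```text
[28.97 16.98 -3.75 68.76 -0.11 22.05]
t 14.37 pos [0.482  0.2661 0.1801] yaw -173.08 tilt [ 0.0088  0.0026 -1.    ] F [ 0.7 -0.1 -0.3] open 0.999
(0.481, 0.2675, 0.1) [0.0038 0.0033 0.2003] 0.2147
(0.481, 0.2675, 0.012) [0.0058 0.003  0.4203] 0.2147
```

Emit:
play_rows(
  rows=[
    [[0.004, 0.003, 0.1], 0.07],
    [[0.004, 0.003, 0.2], 0.14],
    [[0.004, 0.003, 0.25], 0.2147],
    [[0.004, 0.003, 0.28], 0.2147],
    [[0.004, 0.003, 0.28], 0.2147],
    [[0.004, 0.003, 0.28], 0.2147],
  ],
)

```text
time_s: 14.87
eef_pos: [0.4809, 0.2674, 0.0679]
eef_rot: [[-0.978, 0.208, 0.008], [0.209, 0.978, 0.002], [-0.007, 0.004, -1.0]]
contact_force: [0.8, 0.4, 0.8]
opening: 0.999
```

```bash
python3 - <<'E'
from h import *
go((.482,.2673,.009),yaw=-192.4)
for n in ('side','top'):
    s=snap(n); print(n,proj(s,(.482,.2673,.035)),proj(s,robot.get_state()['eef_pos']))
    a=s['image'][215:305,225:345] if n=='side' else s['image'][190:280,180:300]
    save({'image':cv2.resize(a,None,fx=6,fy=6,interpolation=cv2.INTER_CUBIC)},f's4_{n}.png')
E
```

```text
t 14.87 pos [0.4809 0.2674 0.0679] yaw 167.96 tilt [ 0.0077  0.002  -1.    ] F [0.8 0.4 0.8] open 0.999
(0.482, 0.2673, 0.009) [-0.0018 -0.0002  0.1472] 4.004
side (np.float64(272.43002621360614), np.float64(255.72519331531979)) (np.float64(272.6487526843759), np.float64(249.51758494840837))
top (np.float64(224.5681915172815), np.float64(224.79887383639274)) (np.float64(222.88944464243662), np.float64(223.04651632340554))
```

View pics/s4_side.png

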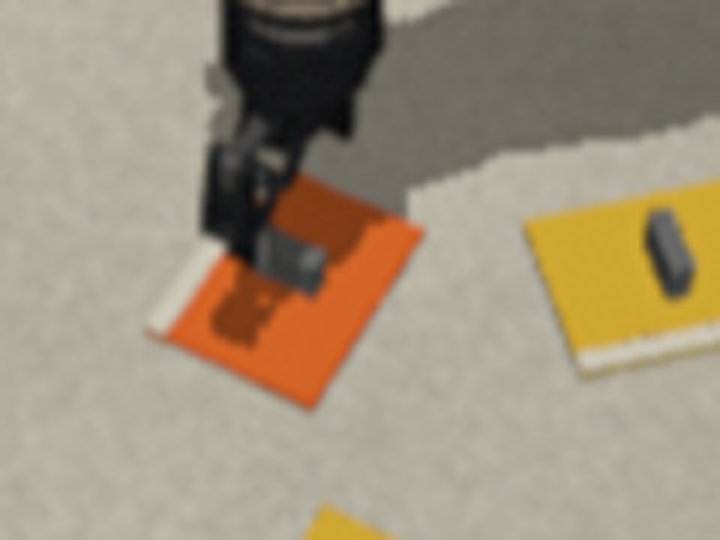

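The fin at crop (290,260) lies between the open fingers, in line with the TCP. I descend and grip.

Emit:
play_rows(
  rows=[
    [[-0.002, 0, 0.05], 0.004],
    [[-0.002, 0, 0.1], 0.004],
    [[-0.002, 0, 0.13], 0.004],
    [[-0.002, 0, 0.145], 0.004],
    [[-0.002, 0, 0.145], 0.004],
    [[-0.002, 0, 0.145], 0.004],
  ],
)

```text
time_s: 15.47
eef_pos: [0.4828, 0.2682, 0.0111]
eef_rot: [[-0.976, 0.217, 0.01], [0.217, 0.976, 0.003], [-0.009, 0.005, -1.0]]
contact_force: [-0.3, 0.3, 0.4]
opening: 1.003
```

Emit:
play_rows(
  rows=[
    [[0, 0, 0], 0],
    [[0, 0, 0], 0],
    [[0, 0, 0], 0],
    [[0, 0, 0], 0],
    [[0, 0, 0], 0],
    [[0, 0, 0], 0],
    [[0, 0, 0], 0],
    [[0, 0, 0], 0],
  ],
  fingers=-1,
  newtons=80,
)

```text
time_s: 16.13
eef_pos: [0.4824, 0.2679, 0.0106]
eef_rot: [[-0.976, 0.217, 0.009], [0.217, 0.976, 0.003], [-0.008, 0.005, -1.0]]
contact_force: [-1.1, -1.4, 5.2]
opening: 0.145
```

Emit:
play_rows(
  rows=[
    [[0, 0, -0.03], 0],
    [[0, 0, -0.08], 0],
    [[0, 0, -0.15], 0],
    [[0, 0, -0.22], 0],
    [[0, 0, -0.25], 0],
    [[0, 0, -0.25], 0],
    [[0, 0, -0.25], 0],
  ],
)

```text
time_s: 16.72
eef_pos: [0.4815, 0.2677, 0.1101]
eef_rot: [[-0.976, 0.217, 0.01], [0.217, 0.976, 0.003], [-0.009, 0.005, -1.0]]
contact_force: [-0.3, 0.5, -2.6]
opening: 0.146
```

```bash
python3 - <<'E'
from h import *
go((.48,.0075,.11),(.535,.007,.06),yaw=-179.5)
for n in ('side','top'):
    s=snap(n)
    a=s['image'][200:290,225:345] if n=='side' else s['image'][190:280,180:300]
    save({'image':cv2.resize(a,None,fx=6,fy=6,interpolation=cv2.INTER_CUBIC)},f's5_{n}.png')
    P=cloud(s); hsv=cv2.cvtColor(s['image'],cv2.COLOR_RGB2HSV); m=cv2.inRange(hsv,(5,150,60),(20,255,255)); k=np.zeros_like(m)
    if n=='side': k[215:290,235:310]=1
    else: k[180:275,185:285]=1
    m*=k; q=P[m>0]; q=q[q[:,2]>.06]; 
    A=np.c_[q[:,:2],np.ones(len(q))]
    for _ in range(4):
        c=np.linalg.lstsq(A,q[:,2],rcond=None)[0]; r=abs(A@c-q[:,2])<.004; A=A[r];q=q[r]
    print(n,len(q),'z',np.median(q[:,2]),'slope',c[:2]); zt=np.median(q[:,2])
    p=np.argwhere(m>0)[:,::-1]; W=np.array([ray(s,*x,zt)[:2]*1000 for x in p],np.float32); print(cv2.minAreaRect(W))
E
```

```text
t 16.72 pos [0.4815 0.2677 0.1101] yaw 167.45 tilt [ 0.0096  0.0031 -0.9999] F [-0.3  0.5 -2.6] open 0.146
(0.48, 0.0075, 0.11) [-0.1376 -0.6357 -0.0017] 3.855
(0.535, 0.007, 0.06) [-0.271  -0.6077  0.1246] 3.855
side 635 z 0.10388588231682938 slope [-0.001129    0.00704649]
((474.9985656738281, 268.6238708496094), (129.4365997314453, 87.03402709960938), 77.43732452392578)
top 1 z 0.10412186407390953 slope [0.04032051 0.01642219]
((500.20770263671875, 203.7301788330078), (0.0, 0.0), 0.0)
```

View pics/s5_side.png

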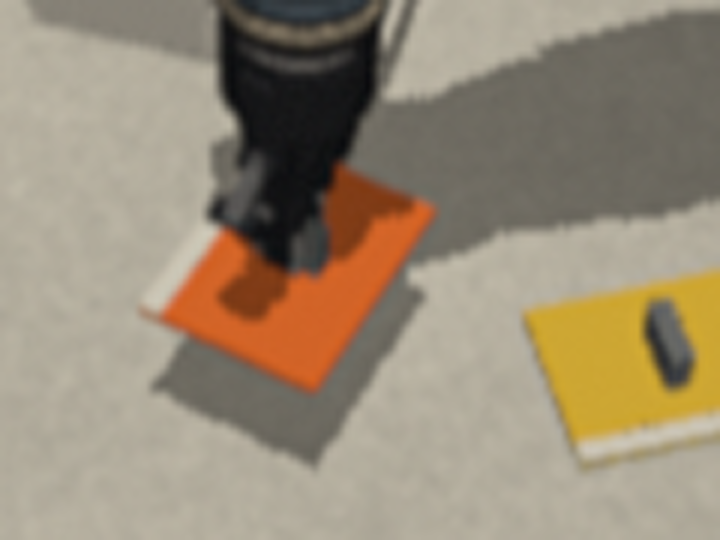

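The cover is held level (top 104 mm, TCP 6 mm above it), centred on the TCP within 1 mm, yaw −12.6°. I carry it in front of the lid and turn it to the tray's yaw.

Emit:
play_rows(
  rows=[
    [[-0.02, -0.07, 0], 0],
    [[-0.04, -0.15, 0], -0.04],
    [[-0.06, -0.23, 0], -0.08],
    [[-0.08, -0.31, 0], -0.12],
    [[-0.1, -0.39, 0], -0.145],
    [[-0.12, -0.47, 0], -0.145],
    [[-0.135, -0.54, 0], -0.145],
    [[-0.147, -0.59, 0], -0.145],
    [[-0.157, -0.632, 0], -0.145],
    [[-0.157, -0.632, 0], -0.145],
    [[-0.157, -0.632, 0], -0.145],
  ],
)

```text
time_s: 17.73
eef_pos: [0.4869, 0.0065, 0.1082]
eef_rot: [[-1.0, -0.007, 0.006], [-0.007, 1.0, 0.003], [-0.006, 0.003, -1.0]]
contact_force: [-0.9, 1.0, -1.7]
opening: 0.147
```

```bash
python3 - <<'E'
from h import *
go((.488,.0072,.11),(.488,.0072,.0635),(.534,.0072,.0635),yaw=180.5)
E
```

```text
t 17.73 pos [0.4869 0.0065 0.1082] yaw -179.61 tilt [ 0.0065  0.0028 -1.    ] F [-0.9  1.  -1.7] open 0.147
(0.488, 0.0072, 0.11) [-0.0028  0.0018 -0.0044] -4.0012
(0.488, 0.0072, 0.0635) [-0.002   0.0014  0.1118] -4.0012
(0.534, 0.0072, 0.0635) [-0.117   0.0007  0.1126] -4.0012
```

Emit:
play_rows(
  rows=[
    [[-0.002, 0.001, 0.03], 0],
    [[-0.002, 0.001, 0.06], 0],
    [[-0.002, 0.001, 0.085], 0],
    [[-0.002, 0.001, 0.1], 0],
    [[-0.002, 0.001, 0.11], 0],
    [[-0.002, 0.001, 0.113], 0],
    [[-0.002, 0.001, 0.113], 0],
    [[-0.002, 0.001, 0.113], 0],
  ],
)

```text
time_s: 18.4
eef_pos: [0.4892, 0.0079, 0.0646]
eef_rot: [[-1.0, -0.009, 0.009], [-0.009, 1.0, 0.003], [-0.009, 0.003, -1.0]]
contact_force: [0.4, -1.0, -1.0]
opening: 0.144
```

```bash
python3 - <<'E'
from h import *
go((.488,.0072,.0626),(.51,.0072,.0626),(.534,.0072,.0626),yaw=180.5)
for n in ('side','top'):
    s=snap(n)
    a=s['image'][140:230,215:335] if n=='side' else s['image'][140:250,265:385]
    save({'image':cv2.resize(a,None,fx=5,fy=5,interpolation=cv2.INTER_CUBIC)},f's6_{n}.png')
    P=cloud(s); hsv=cv2.cvtColor(s['image'],cv2.COLOR_RGB2HSV); m=cv2.inRange(hsv,(5,150,60),(20,255,255)); k=np.zeros_like(m)
    if n=='side': k[140:230,235:335]=1
    else: k[180:260,285:365]=1
    m*=k; q=P[m>0]; q=q[(q[:,2]>.04)&(q[:,2]<.07)]
    A=np.c_[q[:,:2],np.ones(len(q))]
    for _ in range(4):
        c=np.linalg.lstsq(A,q[:,2],rcond=None)[0]; r=abs(A@c-q[:,2])<.004; A=A[r];q=q[r]
    print(n,len(q),'z',np.median(q[:,2]),'slope',c[:2])
    p=np.argwhere(m>0)[:,::-1]; W=np.array([ray(s,*x,.057)[:2]*1000 for x in p],np.float32); print(cv2.minAreaRect(W))
    b=cv2.inRange(hsv,(105,90,20),(130,255,255))*0
E
```

```text
t 18.4 pos [0.4892 0.0079 0.0646] yaw -179.48 tilt [ 0.0092  0.0027 -1.    ] F [ 0.4 -1.  -1. ] open 0.144
(0.488, 0.0072, 0.0626) [ 0.003  -0.0018  0.005 ] -3.9998
(0.51, 0.0072, 0.0626) [-0.052  -0.0023  0.0055] -3.9998
(0.534, 0.0072, 0.0626) [-0.112  -0.0028  0.006 ] -3.9998
side 443 z 0.05786189458995823 slope [-0.00127895  0.00103256]
((482.5545654296875, 7.730968475341797), (86.11437225341797, 128.4351806640625), 0.3695979714393616)
top 232 z 0.057570481385826114 slope [-0.00467801  0.01075564]
((482.8665466308594, 47.41741180419922), (81.36599731445312, 43.00201416015625), 0.8207541704177856)
```

View pics/s6_side.png

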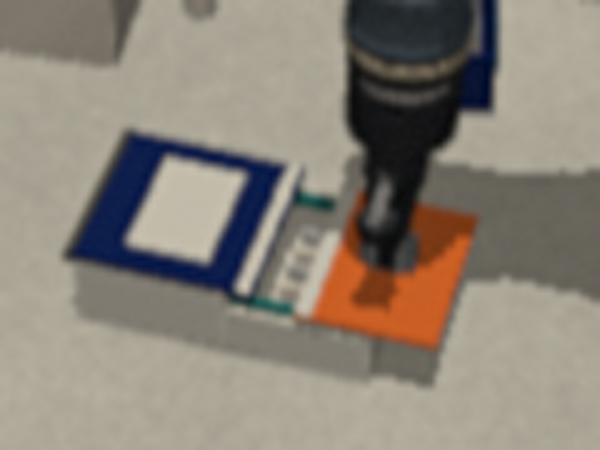

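View pics/s6_top.png

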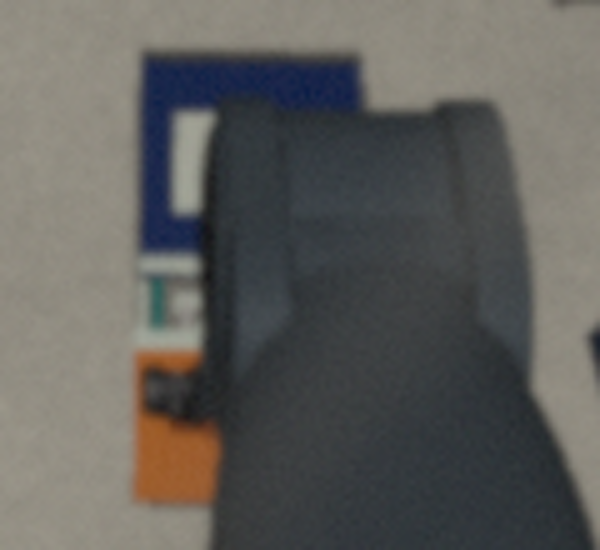

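```bash
python3 - <<'E'
from h import *
s=snap('side')
for u,v,h in ((237,292,.066),(302,165,.066),(300,316,.049)): print(ray(s,215+u/5,140+v/5,h))
s=cv2.imread('pics/top0.png')
s=snap('top')
for u,v,h in ((140,256,.066),(140,275,.066),(137,500,.057)): print(ray(s,265+u/5,140+v/5,h))
for x in (.565,.569,.573): print(x,[round(a,1) for a in ((np.array(proj(s,(x,.07,.066)))-[265,140])*5)])
E
```

```text
[0.57713888 0.07162902 0.066     ]
[ 0.57029119 -0.06034381  0.066     ]
[0.53410938 0.06513511 0.049     ]
[0.57949622 0.07064937 0.066     ]
[0.56825945 0.07048839 0.066     ]
[0.43894965 0.07000246 0.057     ]
0.565 [np.float64(140.8), np.float64(280.5)]
0.569 [np.float64(140.9), np.float64(273.8)]
0.573 [np.float64(141.0), np.float64(267.0)]
```

Emit:
play_rows(
  rows=[
    [[0.002, -0.002, 0.003], 0],
    [[0.002, -0.002, 0.005], 0],
    [[0.002, -0.002, 0.005], 0],
    [[0.002, -0.002, 0.005], 0],
  ],
)

```text
time_s: 18.93
eef_pos: [0.4881, 0.0068, 0.0623]
eef_rot: [[-1.0, -0.009, 0.009], [-0.009, 1.0, 0.003], [-0.009, 0.003, -1.0]]
contact_force: [-0.2, 0.0, -1.9]
opening: 0.146
```

Lid edge at x ≈ 0.569 puts the tray origin at about 0.589 and the cover's target centre at about 0.535. I slide it in slowly.

Emit:
play_rows(
  rows=[
    [[-0.01, 0, 0], 0],
    [[-0.02, 0, 0], 0],
    [[-0.03, 0, 0], 0],
    [[-0.04, 0, 0], 0],
    [[-0.05, 0, 0], 0],
    [[-0.06, 0, 0], 0],
    [[-0.07, 0, 0], 0],
    [[-0.08, 0, 0.001], 0],
    [[-0.09, 0, 0.001], 0],
    [[-0.1, 0, 0.001], 0],
    [[-0.106, 0, 0.001], 0],
    [[-0.111, 0, 0.001], 0],
    [[-0.116, 0, 0.001], 0],
    [[-0.116, 0, 0.001], 0],
    [[-0.116, 0, 0.001], 0],
  ],
)

```text
time_s: 20.18
eef_pos: [0.5345, 0.0073, 0.0623]
eef_rot: [[-1.0, -0.009, 0.009], [-0.009, 1.0, 0.003], [-0.009, 0.003, -1.0]]
contact_force: [-0.8, 0.5, -2.8]
opening: 0.146
```

```bash
python3 - <<'E'
from h import *
go((.535,.0072,.0556),yaw=180.5)
s=snap('side')
a=s['image'][140:230,215:335]
save({'image':cv2.resize(a,None,fx=5,fy=5,interpolation=cv2.INTER_CUBIC)},f's7_side.png')
P=cloud(s); hsv=cv2.cvtColor(s['image'],cv2.COLOR_RGB2HSV); m=cv2.inRange(hsv,(5,150,60),(20,255,255)); k=np.zeros_like(m)
k[140:230,235:335]=1
m*=k; p=np.argwhere(m>0)[:,::-1]; W=np.array([ray(s,*x,.057)[:2]*1000 for x in p],np.float32); print(cv2.minAreaRect(W))
E
```

```text
t 20.18 pos [0.5345 0.0073 0.0623] yaw -179.49 tilt [ 0.0087  0.0026 -1.    ] F [-0.8  0.5 -2.8] open 0.146
(0.535, 0.0072, 0.0556) [-0.001  -0.0003  0.0168] -3.9999
((527.2658081054688, 8.987545013427734), (85.10820770263672, 127.21795654296875), 0.6714339256286621)
```

View pics/s7_side.png

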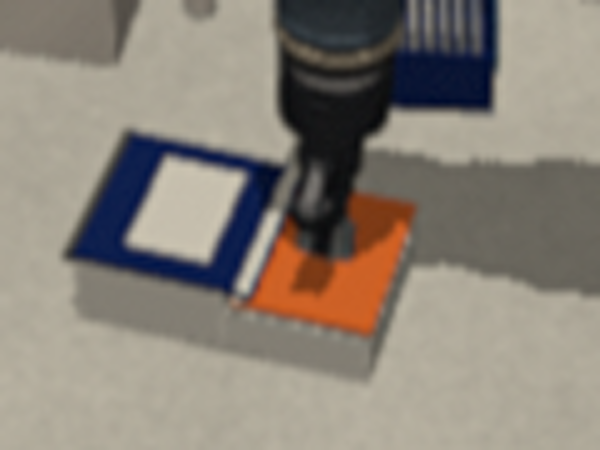

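The striped edge has gone under the lid's white front strip (crop (260,255)) with no contact force and the lid unmoved. I press down.

Emit:
play_rows(
  rows=[
    [[-0.001, 0, 0.002], 0],
    [[-0.001, 0, 0.004], 0],
    [[-0.001, 0, 0.006], 0],
    [[-0.001, 0, 0.008], 0],
    [[-0.001, 0, 0.01], 0],
    [[-0.001, 0, 0.012], 0],
    [[-0.001, 0, 0.014], 0],
    [[-0.001, 0, 0.015], 0],
    [[-0.001, 0, 0.016], 0],
    [[-0.001, 0, 0.016], 0],
    [[-0.001, 0, 0.016], 0],
  ],
  newtons=110,
)

```text
time_s: 21.15
eef_pos: [0.5349, 0.0073, 0.0561]
eef_rot: [[-1.0, -0.009, 0.009], [-0.009, 1.0, 0.003], [-0.009, 0.003, -1.0]]
contact_force: [-2.6, -0.8, 5.2]
opening: 0.138
```

Emit:
play_rows(
  rows=[
    [[0, 0, 0.001], 0],
    [[0, 0, 0.002], 0],
    [[0, 0, 0.003], 0],
    [[0, 0, 0.003], 0],
    [[0, 0, 0.003], 0],
  ],
)

```text
time_s: 21.57
eef_pos: [0.535, 0.0073, 0.0556]
eef_rot: [[-1.0, -0.009, 0.009], [-0.009, 1.0, 0.003], [-0.009, 0.003, -1.0]]
contact_force: [-5.0, -0.6, 13.7]
opening: 0.141
```

Emit:
play_rows(
  rows=[
    [[0, 0, 0.001], 0],
    [[0, 0, 0.002], 0],
    [[0, 0, 0.002], 0],
    [[0, 0, 0.002], 0],
  ],
)

```text
time_s: 21.9
eef_pos: [0.535, 0.0073, 0.0556]
eef_rot: [[-1.0, -0.009, 0.01], [-0.009, 1.0, 0.003], [-0.01, 0.003, -1.0]]
contact_force: [-8.6, 0.7, 22.1]
opening: 0.138
```

```bash
python3 - <<'E'
from h import *
st=robot.get_state(); print(st['wrist_torque']); go((.535,.0072,.0556),yaw=180.5)
for n in ('side','top'):
    s=snap(n)
    a=s['image'][140:230,215:335] if n=='side' else s['image'][140:250,265:385]
    save({'image':cv2.resize(a,None,fx=5,fy=5,interpolation=cv2.INTER_CUBIC)},f's8_{n}.png')
    P=cloud(s); hsv=cv2.cvtColor(s['image'],cv2.COLOR_RGB2HSV)
    m=cv2.inRange(hsv,(5,150,60),(20,255,255)); k=np.zeros_like(m)
    if n=='side': k[140:230,235:335]=1
    else: k[180:260,285:365]=1
    m*=k; q=P[m>0]; q=q[(q[:,2]>.03)&(q[:,2]<.07)]; A=np.c_[q[:,:2],np.ones(len(q))]
    for _ in range(4):
        c=np.linalg.lstsq(A,q[:,2],rcond=None)[0]; r=abs(A@c-q[:,2])<.004; A=A[r];q=q[r]
    print(n,len(q),'cover z',np.median(q[:,2]),'slope',c[:2])
    p=np.argwhere(m>0)[:,::-1]; W=np.array([ray(s,*x,.05)[:2]*1000 for x in p],np.float32); print(cv2.minAreaRect(W))
    b=cv2.inRange(hsv,(105,90,20),(130,255,255)); k=np.zeros_like(b)
    if n=='side':
        k[145:230,222:275]=1; q=P[(b*k)>0]; q=q[(q[:,2]>.05)&(q[:,2]<.09)&(q[:,0]<.71)]; A=np.c_[q[:,:2],np.ones(len(q))]
        print('lid z',np.median(q[:,2]),len(q),np.linalg.lstsq(A,q[:,2],rcond=None)[0][:2])
E
```

```text
[-0.06913243  1.74426703  0.0210745 ]
t 21.9 pos [0.535  0.0073 0.0556] yaw -179.49 tilt [ 0.0099  0.0027 -0.9999] F [-8.6  0.7 22.1] open 0.138
(0.535, 0.0072, 0.0556) [-0.0001 -0.0003 -0.    ] -3.9999
side 433 cover z 0.049202464315335516 slope [-0.00061614  0.00173742]
((527.7542724609375, 8.907012939453125), (87.51666259765625, 127.28943634033203), 0.10367351770401001)
lid z 0.06501137522400674 441 [-0.00614376  0.00120934]
top 223 cover z 0.04810953764010839 slope [-0.00080423 -0.00436951]
((527.9103393554688, 48.93456268310547), (82.86917877197266, 40.72272491455078), 0.820753276348114)
```

View pics/s8_side.png

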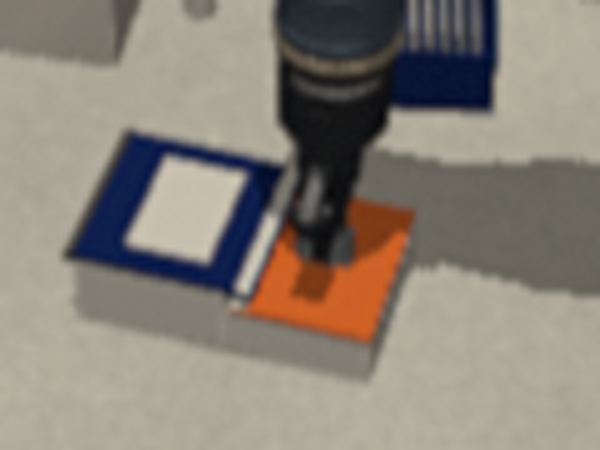

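View pics/s8_top.png

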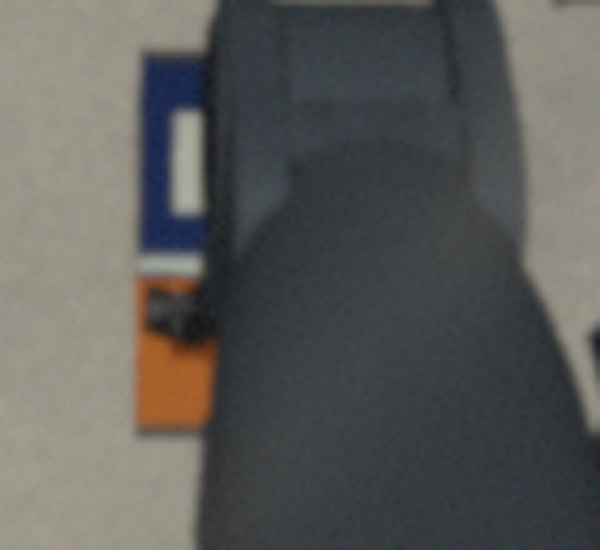

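```bash
python3 -c "
from h import *
go((.535,.0072,.0556)); print(robot.job_done())"
```

```text
t 22.0 pos [0.535  0.0073 0.0556] yaw -179.5 tilt [ 0.01    0.0027 -0.9999] F [-7.9  0.5 21.9] open 0.139
(0.535, 0.0072, 0.0556) [ 0.     -0.0003  0.    ] None
the job is handed in; nothing more can be done
None
```

I handed the job in at 22.0 s, still gripping the cover and pressing it down. The lid was closed slowly along its arc. The orange cover then went about 16 mm under the lid's front edge, and I pressed it until it stopped.

**Last checks**
- **Lid:** the side camera shows it flat at about 65 mm (66 mm expected), and it did not lift when the cover slid under.
- **Cover:** it is level, with its top at 48–49 mm in the two cameras (50 mm expected). It is centred at x = 0.535 m, the target worked out from the measured tray, and turned in line with it.
- **Seal:** the push is about 22 N against the 8.3 N needed. Over the last push the force rose from about 14 to 22 N with no further travel, so the cover appears to rest on the rim. The seal itself is hidden under the cover.

**What failed or disagreed**
- **Joint limit:** on the way to the cover, joint 6 hit its +180° limit and the tool tilted 4°. I corrected it to about 0.5° in free air using the opposite limit; nothing was touched.
- **Side force:** about 8 N along x remains while pressing. I take it to be the arm's give under load, though contact with the divider is not ruled out.
- **Sideways position:** the side camera puts the cover about 1.5 mm further to +y than the gripper position does.

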